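# Square up a 3D printer's build plate on its pins

### The arm

A 6-joint arm with a two-finger parallel gripper is mounted at the origin on the work surface. World frame = base frame: x ahead of the robot, y to its left, z up, the work surface at z = 0. Lengths are in mm, angles in degrees, forces in N, time in s.
With the tool pointing down it reaches from about 350 to 925 mm from the base axis. Payload 6.4 kg.
Tool frame: the origin (TCP) lies at the very end of the fingers, on their centre line; the grasp point (between the pads) lies 19 mm behind it (env.tcp_to_grasp is the distance from the TCP to the grasp point, in mm); y points along the fingers, x is the direction in which the jaws open and shut, and the axes are right-handed (so a half turn about y gives the same grasp; the last joint's range is limited). The gripper opens to 94 mm and grips with 3 to 60 N. Pads are 16 mm wide; open, the fingers measure 119 mm over their backs; the gripper's body (75 mm by 177 mm) begins 78 mm behind the grasp point.
Start: joints at [53.623, 14.043, 89.255, -0, 76.702, -9.975], TCP at [289.031, 582.215, 205.455] pointing down, gripper open.
Joint ranges: [-179.41, 179.41], [-58.25, 129.5], [7.25, 145.43], [-54.29, 234.29], [11.92, 165.04], [-157.13, 157.13]. Speed limits (degrees/s): [147.25, 147.25, 180, 180, 180, 180].

### API

Orientations are given as a 3x3 rotation matrix whose columns are the frame's x, y, z axes.
In Python, from plant import env, eoat, readout, eyes gives the robot as it stands. Calls block until the motion is done:
- env.move_ptp(position, orientation): joint-space move of the TCP to a pose.
- env.line_to(position, velocity=150, frame=None, threshold=None): straight line of the TCP; frame=None keeps the orientation; velocity is the mean speed in mm/s. With threshold (N) it stops when the force on the tool has changed by that much, and returns True; else False.
- env.set_joints(angles): joint-space move.
- eoat.grip(opening): opening from 0.0 (shut) to 1.0 (fully open); the grip force is fixed at half the most; returns when the fingers have stopped.
- env.wait(seconds).
- env.solve_ik(position, orientation): joint angles nearest the present ones, or None.
- readout.get_obs(): the state.
- eyes.get_image(name): name is "scene" or "side" or "wrist"; returns the picture (480x640x3 uint8, red, green, blue); there is no depth.
- eyes.get_calibration(name): a dict with "vfov" (degrees; the focal length in pixels is half the picture's height over the tangent of half this angle, whatever the lens; pixels are square), "cx", "cy" (the principal point, pixels), "k1" (the pictures are not rectified: a ray, as slopes to the right and down, at radius r is drawn at 1 + k1 r^2 times it, then the intrinsics apply), "position" and "rotation" of the camera in the world; the wrist camera has in their place "tool_from_camera" (4x4, takes a point from camera to tool coordinates, whose origin is the TCP and whose axes are the tool frame's). Camera axes: x right, y up, looking along -z (the intrinsics and any distortion apply to the point x, -y, -z); pixel columns grow to the right and rows downward; lengths in mm; the calibration is good to about 2 mm. A picture is of the moment at which its call begins: read the wrist's pose just before it. get_calibration takes no time and is no camera call.
A pose or a line that the arm cannot do raises env.MotionError and nothing moves.
- env.sign_off(): hands the job in, once; it reports no verdict.
The state is a dict: "time": time; "qpos": joint angles; "qd": joint speeds; "effort": joint torques, N m; "tool_pos": TCP position; "orientation": TCP orientation; "wrist_force": force on the tool from outside, world axes, zero at the start; "moment": the same for the moment, N m; "finger_gap": opening from 0.0 (shut) to 1.0 (fully open).
Only numpy, scipy, OpenCV 4.12 (cv2) and the standard library are available. Lean on these libraries where they do the work, as an engineer would, in place of code of your own. Each camera call takes 0.05 s, during which the arm holds its last target.

### The job

The metal build plate was put back crooked on the open-frame printer, whose front faces the robot's right: the open slot near its back-left corner is on the pivot pin, but the plate is skewed. Push on the upturned tab at its opposite, front-right corner so that the plate turns about that pin until its back edge rests against the stop pin and it lies square and flat on the bed, still on the pivot pin. The tab ends up under the beam, so reach in with the tool leaning; do not knock the gantry, and leave the things around where they are.

Things in the scene. Friction and masses are not known exactly. Their poses are not given: they have to be found in the camera images.
- printer: open-frame 3D printer, fixed; its position and yaw vary. Its front faces the robot's right. Origin: centre of its underside, on the table; x to its back (roughly world +y), y to its left (roughly towards the robot), z up. Base 340 (x) x 460 (y) x 28 mm; on it the black bed, 300 x 340 mm, its flat top 50 mm above the origin. Two steel pins stand on the bed.
- gantry: fixed dark steel gantry, same frame as printer. Column 45 x 36 mm at x = -37.5, y = -212 mm, 390 mm high; from it a cantilever beam along y to +200 mm: x -60 to -15 mm, underside 170 mm and top 210 mm above the table (120 mm above the bed). Black print head parked near the free end: y 130 to 186 mm, x -76 to -5 mm, nozzle 72 mm above the bed.
- pivot_pin (a point): foot of the pivot pin's axis, on the bed's top, at printer (73, 74, 50) mm; the pin is 10 mm thick and 18 mm high. The plate's slot lies round it.
- stop_pin (a point): foot of the stop pin's axis, on the bed's top, at printer (100, -65, 50) mm; 10 mm thick, 18 mm high. The plate's back edge rests against its front (-x) side when home.
- plate: loose flat aluminium plate, 130 (x) x 170 (y) x 8 mm, 0.3 to 0.65 kg, on the bed. Origin on its underside, where the pivot pin's axis is when home (then its axes match the printer's). Spans x -108 to +22, y -159 to +11 mm. Open slot in its left (+y) edge, x -7.5 to +7.5, bottom at y = -5 mm. Starts turned 0.28 to 0.45 rad clockwise from above, slot on the pin; a few N at the tab turns it.
- tab (a point): middle of the front face of the plate's upturned tab, at plate (-108, -137, 18) mm. Tab 4 mm thick, 44 mm long (plate y -159 to -115), top 30 mm above the bed, at the front edge's right end. Push it along the plate's +x. At home it is 25 mm behind the front of the beam above: a tool leaning towards the printer's front by 30 to 45 degrees gets there, an upright one does not.
- back_edge (a point): point on the plate's back edge, at its underside, plate (22, -139, 0) mm; touches the stop pin when home.
- skittle: small red printed skittle, 62 mm high, 32 mm thick, standing on the bed's front left; origin under its centre. Bystander.
- spool: filament spool lying flat on the table, 196 mm across, 64 mm high; origin under its centre. Bystander.
- pot: grey printed pot with two small handles, 90 mm across, 80 mm high, on the table; origin under its centre. Bystander.
- screwdriver: screwdriver 160 mm long lying on the table; bystander.

How it is judged:
By the outcome, as a careful person would: the job done as asked, in the order asked, and still so for the second after the job is handed in, with the robot touching nothing.
It also fails if it takes over 35 s, if anything falls off the work surface, if the arm or the gripper's body presses on something with over 40 N, if the wrist force passes 120 N, or if a joint passes its speed limit or range.

## Working session

There is one attempt and no reset: what is moved stays moved. The work goes in short steps, each a Python script; the robot and the scene stay as the last script left them, time stands still between calls to the robot, and variables do not carry over. Pictures are saved under pics/ and viewed, and the job is handed in when it is done.

```bash
ls; mkdir -p pics; python3 - <<'E'
from plant import env, eoat, readout, eyes
import cv2
for n in ["scene","side","wrist"]:
    im=eyes.get_image(n); cv2.imwrite(f"pics/a_{n}.png",im[:,:,::-1])
    print(n,eyes.get_calibration(n))
o=readout.get_obs(); print(o)
E
```

```text
pics
scene {'vfov': 42.27622597372941, 'cx': 324.12799545312487, 'cy': 241.58866502804588, 'k1': 0.044324749844744694, 'position': array([ 326.3567371 , -794.43103919, 1721.37065334]), 'rotation': array([[ 0.97556049,  0.19913774, -0.09287565],
       [-0.21964379,  0.87187049, -0.4377196 ],
       [-0.00619095,  0.44742151,  0.89430178]])}
side {'vfov': 51.43130994909178, 'cx': 309.253617614103, 'cy': 240.13183838863944, 'k1': 0.03444780822442926, 'position': array([-299.97121013, 1103.57787496, 1090.88698301]), 'rotation': array([[-0.81535562,  0.3396067 , -0.46889497],
       [-0.57870865, -0.50194706,  0.64276391],
       [-0.01707352,  0.79543475,  0.6057987 ]])}
wrist {'vfov': 59.124016156289905, 'cx': 320.46515571083285, 'cy': 237.38885679513527, 'k1': -0.09849899576712831, 'tool_from_camera': array([[ 9.99999854e-01, -4.68160208e-04,  2.69764847e-04,
         1.94298046e-01],
       [ 3.87757408e-04,  2.74103793e-01, -9.61700037e-01,
        -1.79673663e+02],
       [ 3.76286121e-04,  9.61700001e-01,  2.74103934e-01,
         8.02498471e+01],
       [ 0.00000000e+00,  0.00000000e+00,  0.00000000e+00,
         1.00000000e+00]])}
{'time': 0.15, 'qpos': array([ 5.36212667e+01,  1.40718580e+01,  8.93069163e+01, -1.75109877e-03,
        7.67024824e+01, -9.97645614e+00]), 'qd': array([ 0.12171541, -0.07059199, -0.11372959, -0.01562817,  0.01394722,
       -0.09348496]), 'effort': array([ 6.20005667e-04, -4.16268146e+01, -3.14980066e+01,  6.84786821e-02,
        3.16221477e-02, -8.02206523e-05]), 'tool_pos': array([288.78064763, 581.82654746, 204.65107578]), 'orientation': array([[ 4.44663890e-01, -8.17214496e-04, -8.95697135e-01],
       [ 8.95696410e-01, -1.15945130e-03,  4.44664588e-01],
       [-1.40190355e-03, -9.99998994e-01,  2.16409966e-04]]), 'wrist_force': array([ 0.24921403,  0.17729905, -0.66845476]), 'moment': array([-0.00119553,  0.03668952, -0.02292493]), 'finger_gap': 0.9960690375318613}
```

View pics/a_scene.png

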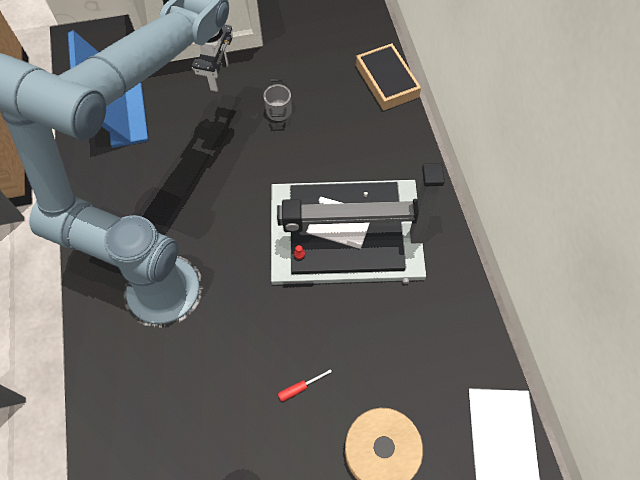

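View pics/a_side.png

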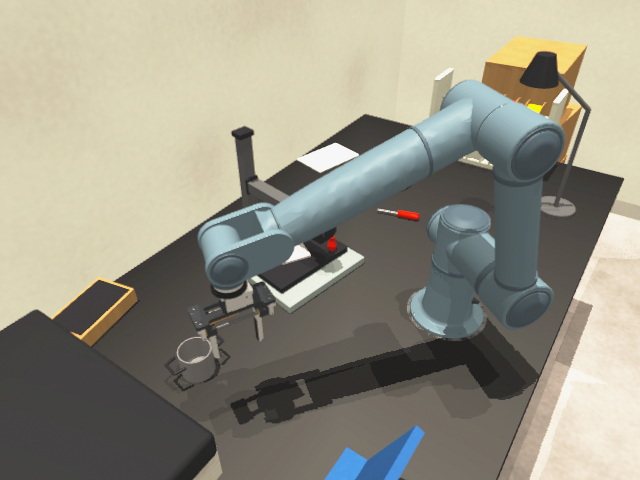

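View pics/a_wrist.png

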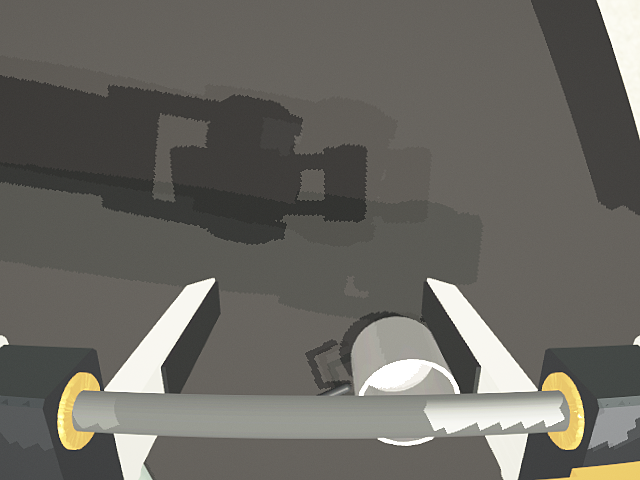

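The scene view shows the printer around (350,232), the skewed plate at about (335,225) half under the beam, the skittle at (299,253), the pot at (278,100), the spool at (384,447) and the screwdriver at (305,385). The gripper is over the pot. I'll write helpers next and zoom in.

```bash
cat > h.py <<'E'
import numpy as np, cv2
from plant import env, eoat, readout, eyes
def cam(name,obs=None):
    c=eyes.get_calibration(name)
    f=240/np.tan(np.radians(c['vfov'])/2)
    if name=='wrist':
        o=obs or readout.get_obs(); T=np.eye(4);T[:3,:3]=o['orientation'];T[:3,3]=o['tool_pos']
        M=T@c['tool_from_camera']; R,p=M[:3,:3],M[:3,3]
    else: R,p=np.array(c['rotation']),np.array(c['position'])
    return dict(f=f,cx=c['cx'],cy=c['cy'],k=c['k1'],R=R,p=p)
def proj(c,P):
    q=(np.atleast_2d(P)-c['p'])@c['R']; a=q[:,0]/-q[:,2]; b=-q[:,1]/-q[:,2]
    s=1+c['k']*(a*a+b*b)
    return np.c_[c['cx']+c['f']*a*s, c['cy']+c['f']*b*s]
def ray(c,uv):
    uv=np.atleast_2d(np.float64(uv)); K=np.array([[c['f'],0,c['cx']],[0,c['f'],c['cy']],[0,0,1]])
    n=cv2.undistortPoints(uv[:,None],K,np.array([c['k'],0,0,0.]))[:,0]
    d=np.c_[n[:,0],-n[:,1],-np.ones(len(n))]@c['R'].T
    return d/np.linalg.norm(d,axis=1)[:,None]
def onz(c,uv,z):
    d=ray(c,uv); return c['p']+d*((z-c['p'][2])/d[:,2])[:,None]
E
python3 - <<'E'
import cv2
im=cv2.imread('pics/a_scene.png'); cv2.imwrite('pics/a_scene_z.png',cv2.resize(im[170:295,260:450],None,fx=4,fy=4,interpolation=cv2.INTER_CUBIC))
im=cv2.imread('pics/a_side.png'); cv2.imwrite('pics/a_side_z.png',cv2.resize(im[120:320,200:400],None,fx=3,fy=3,interpolation=cv2.INTER_CUBIC))
E
```

```text
(no output)
```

View pics/a_scene_z.png

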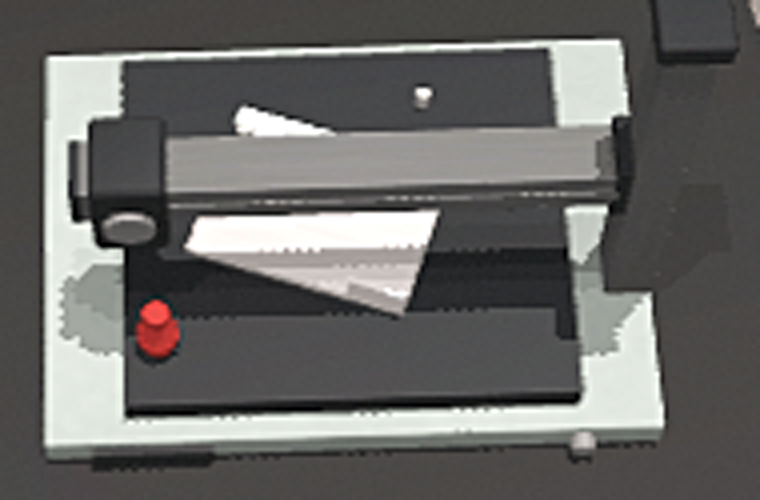

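View pics/a_side_z.png

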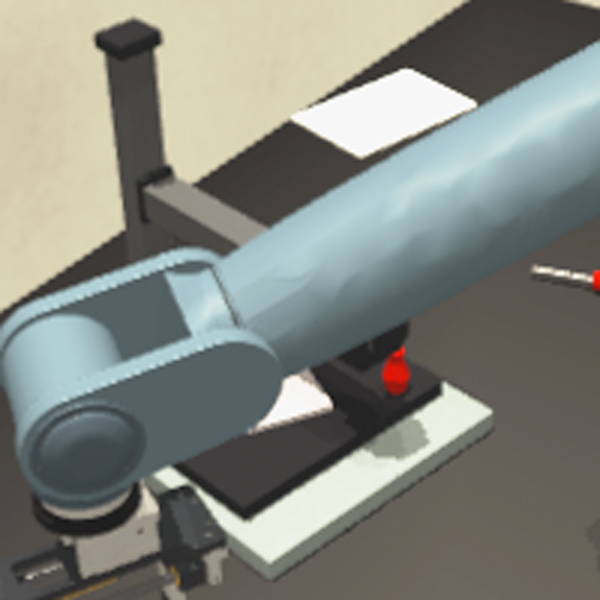

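```bash
python3 - <<'E'
from h import *
c=cam('scene')
b=np.array([(45,57),(622,40),(664,428),(44,440)])/4+[260,170]
P=onz(c,b,28); print(P.round(1))
b2=np.array([(123,62),(550,48),(580,393),(125,406)])/4+[260,170]
Q=onz(c,b2,50); print(Q.round(1))
for A,w,d in((P,460,340),(Q,340,300)):
    print('sizes',[np.linalg.norm(A[i]-A[(i+1)%4]).round(1) for i in range(4)],'ctr',A.mean(0).round(1))
    yl=(A[0]-A[1])+(A[3]-A[2]); print('yaw of x from yl',np.degrees(np.arctan2(yl[1],yl[0]))-90, 'x', np.degrees(np.arctan2(*((A[0]-A[3])+(A[1]-A[2]))[[1,0]])))
E
```

```text
[[ 382.4  272.1   28. ]
 [ 835.8  184.4   28. ]
 [ 770.3 -147.    28. ]
 [ 321.   -54.6   28. ]]
[[ 440.8  240.    50. ]
 [ 771.9  177.2   50. ]
 [ 712.7 -114.9   50. ]
 [ 384.1  -50.8   50. ]]
sizes [np.float64(461.9), np.float64(337.8), np.float64(458.7), np.float64(332.4)] ctr [577.4  63.7  28. ]
yaw of x from yl 78.71528919287908 x 79.08618527992572
sizes [np.float64(337.0), np.float64(298.1), np.float64(334.8), np.float64(296.2)] ctr [577.4  62.9  50. ]
yaw of x from yl 79.11330689743974 x 78.75068354773708
```

```bash
cat >> h.py <<'E'
YAW=78.9; O=np.array([577.4,63.4,0.])
def setp(o,yaw):
    global O,YAW; O=np.array(o,float); YAW=yaw
def Rp(a=None):
    a=np.radians(YAW if a is None else a); return np.array([[np.cos(a),-np.sin(a),0],[np.sin(a),np.cos(a),0],[0,0,1]])
def W(p): return O+np.asarray(p,float)@Rp().T      # printer->world
def Pr(p): return (np.asarray(p,float)-O)@Rp()      # world->printer
def ori(L,s=1,dyaw=0):
    L=np.radians(L); y=np.array([np.sin(L),0,-np.cos(L)]); x=np.array([0,s,0.]); z=np.cross(x,y)
    return Rp(YAW+dyaw)@np.c_[x,y,z]
E
python3 - <<'E'
from h import *
print(Pr(readout.get_obs()['tool_pos']))
for L in (30,35,40,45):
  for s in (1,-1):
    for p in [(-200,-16,160),(-45,-63,63),(-200,-16,400)]:
        q=env.solve_ik(W(p),ori(L,s)); print(L,s,p,None if q is None else np.round(q,1))
E
```

```text
[453.16260254 383.02855158 204.65107578]
30 1 (-200, -16, 160) [-38.3  11.7 101.2  26.6  82.8 145.7]
30 1 (-45, -63, 63) [-22.7  22.3  99.6  31.8  68.2 153.7]
30 1 (-200, -16, 400) [-38.3   1.8  86.6  27.4 104.6 156.7]
30 -1 (-200, -16, 160) [-38.3  11.7 101.2  26.6  82.8 -34.3]
30 -1 (-45, -63, 63) [-22.7  22.3  99.6  31.8  68.2 -26.3]
30 -1 (-200, -16, 400) [-38.3   1.8  86.6  27.4 104.6 -23.3]
35 1 (-200, -16, 160) [-40.1  13.4 100.7  30.2  85.4 143.3]
35 1 (-45, -63, 63) [-24.6  23.5  99.6  36.3  70.4 149.9]
35 1 (-200, -16, 400) [-40.1   2.8  86.9  31.5 106.4 155.7]
35 -1 (-200, -16, 160) [-40.1  13.4 100.7  30.2  85.4 -36.7]
35 -1 (-45, -63, 63) [-24.6  23.5  99.6  36.3  70.4 -30.1]
35 -1 (-200, -16, 400) [-40.1   2.8  86.9  31.5 106.4 -24.3]
40 1 (-200, -16, 160) [-41.7  15.3 100.1  33.6  88.1 141.1]
40 1 (-45, -63, 63) [-26.4  25.   99.4  40.5  72.9 146.3]
40 1 (-200, -16, 400) [-41.7   3.9  87.2  35.6 108.2 154.9]
40 -1 (-200, -16, 160) [-41.7  15.3 100.1  33.6  88.1 -38.9]
40 -1 (-45, -63, 63) [-26.4  25.   99.4  40.5  72.9 -33.7]
40 -1 (-200, -16, 400) [-41.7   3.9  87.2  35.6 108.2 -25.1]
45 1 (-200, -16, 160) [-43.2  17.3  99.5  36.8  90.9 139.1]
45 1 (-45, -63, 63) [-28.   26.8  99.1  44.3  75.6 143.1]
45 1 (-200, -16, 400) [-43.2   5.1  87.6  39.6 109.9 154.2]
45 -1 (-200, -16, 160) [-43.2  17.3  99.5  36.8  90.9 -40.9]
45 -1 (-45, -63, 63) [-28.   26.8  99.1  44.3  75.6 -36.9]
45 -1 (-200, -16, 400) [-43.2   5.1  87.6  39.6 109.9 -25.8]
```

```bash
python3 - <<'E'
from h import *
o=readout.get_obs(); p=o['tool_pos']
env.line_to([p[0],p[1],400],velocity=300)
env.move_ptp(W((-230,-16,330)),ori(40,1))
env.line_to(W((-225,-16,190)),velocity=250)
env.wait(0.3)
o=readout.get_obs(); print(o['time'],Pr(o['tool_pos']),o['qpos'],o['wrist_force'])
im=eyes.get_image('wrist'); cv2.imwrite('pics/b_wrist.png',im[:,:,::-1])
np.savez('b.npz',pos=o['tool_pos'],R=o['orientation'])
cv2.imwrite('pics/b_side.png',eyes.get_image('side')[:,:,::-1])
cv2.imwrite('pics/b_scene.png',eyes.get_image('scene')[:,:,::-1])
E
```

```text
4.7917 [-225.40197858  -16.60593104  191.26195007] [-43.74148264  14.18212902  97.82064871  32.78989142  91.85238386
 141.29062919] [-2.80073897e-01 -5.04158666e-04 -7.02553942e-01]
```

View pics/b_wrist.png

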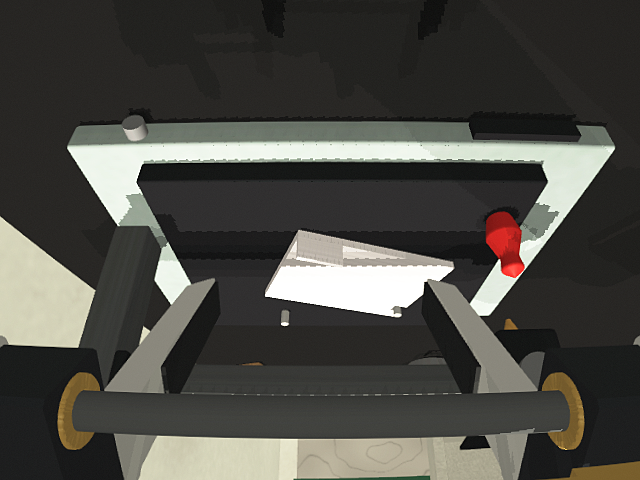

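View pics/b_side.png

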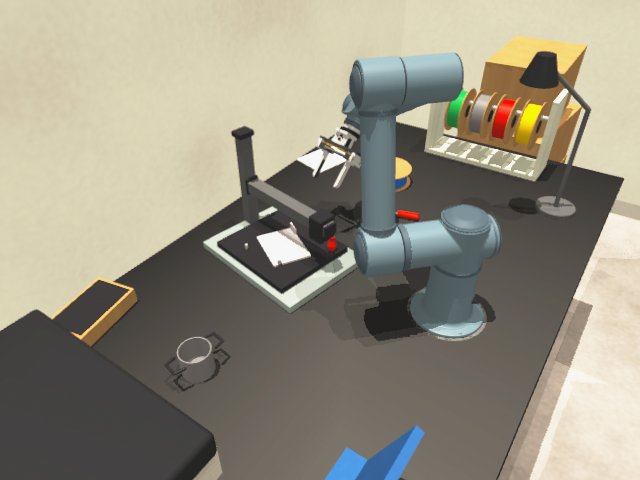

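The wrist view, inverted with the printer's front at the top, shows the plate from (265,296) to (453,265). The tab is at about (320,245), the stop pin at (285,317), the pivot pin at (397,311) and the skittle at (505,240). I'll zoom in to measure.

```bash
python3 - <<'E'
import cv2
im=cv2.imread('pics/b_wrist.png'); cv2.imwrite('pics/b_wz.png',cv2.resize(im[220:335,255:465],None,fx=3.8,fy=3.8,interpolation=cv2.INTER_CUBIC))
cv2.imwrite('pics/b_wz2.png',cv2.resize(im[110:290,60:625],None,fx=1.4,fy=2.0,interpolation=cv2.INTER_CUBIC))
im=cv2.imread('pics/b_side.png'); cv2.imwrite('pics/b_sz.png',cv2.resize(im[195:310,195:365],None,fx=4.5,fy=4.5,interpolation=cv2.INTER_CUBIC))
E
```

```text
(no output)
```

View pics/b_wz.png

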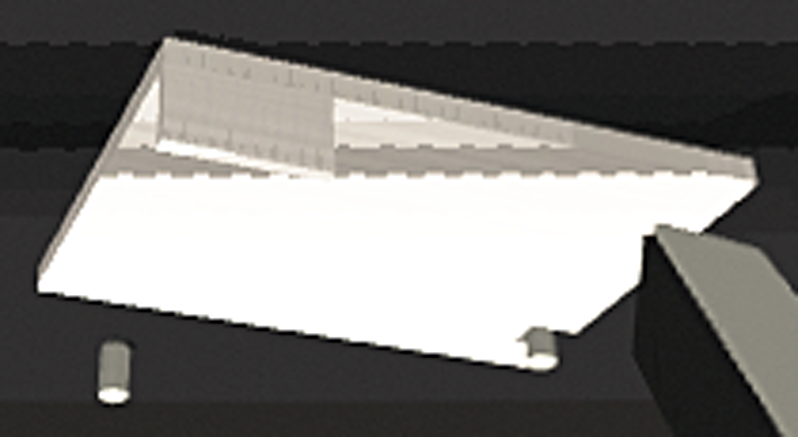

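View pics/b_wz2.png

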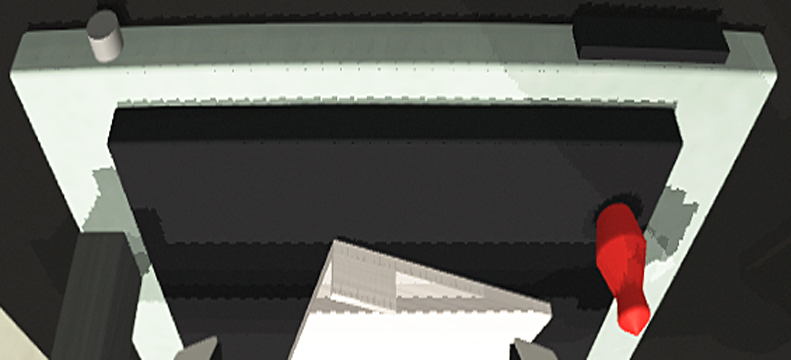

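View pics/b_sz.png

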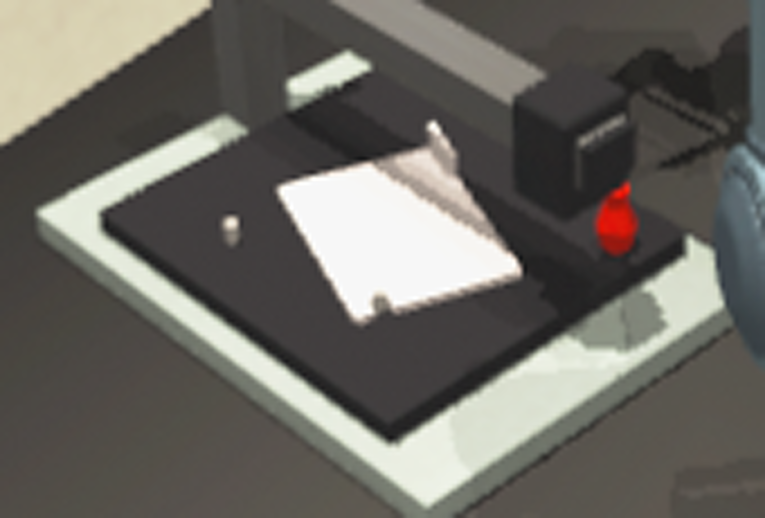

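```bash
python3 - <<'E'
from h import *
d=np.load('b.npz'); c=cam('wrist',dict(tool_pos=d['pos'],orientation=d['R'])); s=cam('side')
wz=lambda x,y:(255+x/3.8,220+y/3.8); w2=lambda x,y:(60+x/1.4,110+y/2); sz=lambda x,y:(195+x/4.5,195+y/4.5)
def show(n,cc,uv,z): 
    p=onz(cc,uv,z)[0]; print(n,p.round(1),Pr(p).round(1)); return p
show('bed FR (-150,-170)',c,w2(108,143),50);show('bed FL (-150,170)',c,w2(683,143),50)
show('base FR(-170,-230)',c,w2(11,75),28);show('base FL(-170,230)',c,w2(776,75),28)
show('stop(100,-65)',c,wz(114,395),68);show('pivot(73,74)',c,wz(541,360),68)
show('plateBR',c,wz(40,290),58);show('plateFL',c,wz(757,182),58)
show('plate FR bottom',c,wz(165,38),50)
show('tab top R',c,wz(157,146),80);show('tab top L',c,wz(334,174),80)
print('side')
show('stop',s,sz(231,221),68);show('pivot',s,sz(380,299),68)
show('bed BL(150,170)',s,sz(392,430),50);show('bed BR(150,-170)',s,sz(103,213),50)
show('base BL(170,230)',s,sz(430,506),28);show('base BR(170,-230)',s,sz(38,212),28)
show('plateBR',s,sz(280,188),58);show('plateBL',s,sz(358,318),58);show('plateFL',s,sz(520,268),58)
show('skittle top',s,sz(621,185),112)
show('skittle c',c,w2(635,330),112)
E
```

```text
bed FR (-150,-170) [ 712.4 -112.7   50. ] [-146.8 -166.4   50. ]
bed FL (-150,170) [381.4 -49.8  50. ] [-148.8  170.5   50. ]
base FR(-170,-230) [ 767.4 -142.5   28. ] [-165.5 -226.1   28. ]
base FL(-170,230) [320.4 -57.9  28. ] [-168.5  228.9   28. ]
stop(100,-65) [657.4 152.4  68. ] [102.8 -61.4  68. ]
pivot(73,74) [515.9 150.6  68. ] [73.7 77.1 68. ]
plateBR [665.   91.5  58. ] [ 44.5 -80.5  58. ]
plateFL [452.2  65.4  58. ] [-22.2 123.2  58. ]
plate FR bottom [598.6 -20.7  50. ] [-78.5 -37.   50. ]
tab top R [600.  -19.2  80. ] [-76.7 -38.   80. ]
tab top L [560.8   1.5  80. ] [-63.9   4.4  80. ]
side
stop [654.3 154.9  68. ] [104.6 -57.8  68. ]
pivot [505.7 164.1  68. ] [85.  89.8 68. ]
bed BL(150,170) [427.5 252.3  50. ] [156.5 183.5  50. ]
bed BR(150,-170) [759.  185.7  50. ] [ 154.9 -154.7   50. ]
base BL(170,230) [376.7 278.2  28. ] [172.1 238.3  28. ]
base BR(170,-230) [824.5 193.9  28. ] [ 175.6 -217.3   28. ]
plateBR [659.8  93.   58. ] [ 44.9 -75.1  58. ]
plateBL [513.5 180.5  58. ] [102.6  85.3  58. ]
plateFL [450.5  69.2  58. ] [-18.7 125.6  58. ]
skittle top [405.9   3.7 112. ] [-91.6 156.8 112. ]
skittle c [418.  -10.6 112. ] [-103.3  142.2  112. ]
```

```bash
cat > fit.py <<'E'
from h import *
def fit(src,dst):  # printer xy -> world xy, rigid
    src=np.array(src,float);dst=np.array(dst,float); a=src-src.mean(0);b=dst-dst.mean(0)
    th=np.arctan2((a[:,0]*b[:,1]-a[:,1]*b[:,0]).sum(),(a*b).sum()); R=np.array([[np.cos(th),-np.sin(th)],[np.sin(th),np.cos(th)]])
    t=dst.mean(0)-R@src.mean(0); return np.degrees(th),t,(dst-(src@R.T+t))@R
E
python3 - <<'E'
from fit import *
src=[(-150,-170),(-150,170),(-170,-230),(-170,230),(100,-65),(73,74)]
dst=[(712.4,-112.7),(381.4,-49.8),(767.4,-142.5),(320.4,-57.9),(657.4,152.4),(515.9,150.6)]
th,t,r=fit(src,dst); print('wrist',th,t,r.round(1))
s2=[(170,230),(170,-230),(-170,-230),(-170,230),(150,170),(150,-170),(-150,-170),(-150,170)]
d2=[(382.4,272.1),(835.8,184.4),(770.3,-147),(321,-54.6),(440.8,240),(771.9,177.2),(712.7,-114.9),(384.1,-50.8)]
print('scene',fit(s2,d2))
setp([t[0],t[1],0],th)
# plate pose: plate pts in plate frame -> world using wrist
pl=[(22,-159),(-108,11),(-108,-159),(-106,-159),(-106,-115)]
pw=[(665,91.5),(452.2,65.4),(598.6,-20.7),(600,-19.2),(560.8,1.5)]
a,tt,r=fit(pl,pw); print('plate',a-th, Pr([*tt,0]),r.round(1))
E
```

```text
wrist 79.29595707996239 [575.08034767  66.21707218] [[-0.3  1.8]
 [ 0.  -1.2]
 [ 0.6  2.3]
 [ 0.7 -2.8]
 [-0.   0.1]
 [-1.1 -0.2]]
scene (np.float64(78.88786662882775), array([577.375,  63.3  ]), array([[-2.69209559,  1.5615593 ],
       [-1.36420802, -0.24044017],
       [ 0.82512176,  0.16091238],
       [ 4.89931003, -1.15439091],
       [-2.93486224, -1.93017558],
       [-0.74465367,  1.07390013],
       [ 1.22207222,  2.86764577],
       [ 0.7893155 , -2.33901093]]))
plate -19.75445313049162 [73.96303212 73.78439252  0.        ] [[ 0.7 -0.1]
 [ 0.3  0.1]
 [ 0.3  0.2]
 [ 0.3 -0.2]
 [-1.7  0.1]]
```

```bash
sed -i 's/^YAW=.*/YAW=79.25; O=np.array([575.3,65.9,0.])/' h.py; cat >> h.py <<'E'
def pose(a,gap=0,L=40,py=-137,z=67,dy=0):
    """TCP pose so that the tip's upper corner meets the tab face, plate at angle a (deg)"""
    r=np.radians(a); R=np.array([[np.cos(r),-np.sin(r)],[np.sin(r),np.cos(r)]])
    p=np.array([73.3,74])+R@np.array([-108-gap,py+dy]); Rt=ori(L,1,a)
    return W((p[0],p[1],z))+8*Rt[:,2],Rt
E
python3 - <<'E'
from h import *
for L in (36,40,44):
  for a in (-20,-10,0,2):
    q=env.solve_ik(*pose(a,15 if a==-20 else 0,L=L)); print(L,a,None if q is None else q.round(1), Pr(pose(a,L=L)[0]).round(1))
E
```

```text
36 -20 [-32.2  11.9 115.2  41.9  61.6 155.1] [-81.1 -15.6  62.3]
36 -10 [-27.6  18.2 107.2  39.8  65.7 152.6] [-63.2 -41.   62.3]
36 0 [-24.4  23.7  99.8  37.2  70.7 149.2] [-41.2 -63.   62.3]
36 2 [-23.7  24.7  98.4  36.7  71.7 148.5] [-36.3 -66.9  62.3]
40 -20 [-33.9  13.  115.6  45.9  63.3 151. ] [-80.8 -15.7  61.9]
40 -10 [-29.1  19.4 107.4  43.5  67.5 149.2] [-62.9 -41.1  61.9]
40 0 [-25.8  25.   99.7  40.6  72.6 146.4] [-40.8 -63.   61.9]
40 2 [-25.1  26.   98.2  40.   73.7 145.8] [-36.  -66.9  61.9]
44 -20 [-35.5  14.3 115.9  49.7  65.2 147. ] [-80.5 -15.8  61.4]
44 -10 [-30.5  20.7 107.4  47.   69.4 145.9] [-62.5 -41.2  61.4]
44 0 [-27.1  26.4  99.5  43.7  74.7 143.7] [-40.5 -63.   61.4]
44 2 [-26.3  27.5  97.9  43.1  75.8 143.3] [-35.6 -66.9  61.4]
```

```bash
python3 - <<'E'
from h import *
eoat.grip(0.0)
p,R=pose(-19.75,45,L=42,z=85); env.line_to(p,velocity=150,frame=R)
p,R=pose(-19.75,15,L=42); env.line_to(p,velocity=80,frame=R)
p,R=pose(-19.75,-6,L=42); print('contact',env.line_to(p,velocity=25,threshold=2.0))
o=readout.get_obs(); print(o['time'],Pr(o['tool_pos']),o['wrist_force'],'nominal',Pr(pose(-19.75,0,L=42)[0]))
np.savez('c.npz',pos=o['tool_pos'],R=o['orientation'])
cv2.imwrite('pics/c_wrist.png',eyes.get_image('wrist')[:,:,::-1])
im=eyes.get_image('side')[195:310,195:365,::-1]; cv2.imwrite('pics/c_sz.png',cv2.resize(im,None,fx=4.5,fy=4.5,interpolation=cv2.INTER_CUBIC))
E
```

```text
contact True
8.7583 [-79.05449809 -17.1875946   61.45574326] [ 0.14094522 -0.1804384   0.41790726] nominal [-80.2370407  -16.43714006  61.64695515]
```

View pics/c_wrist.png

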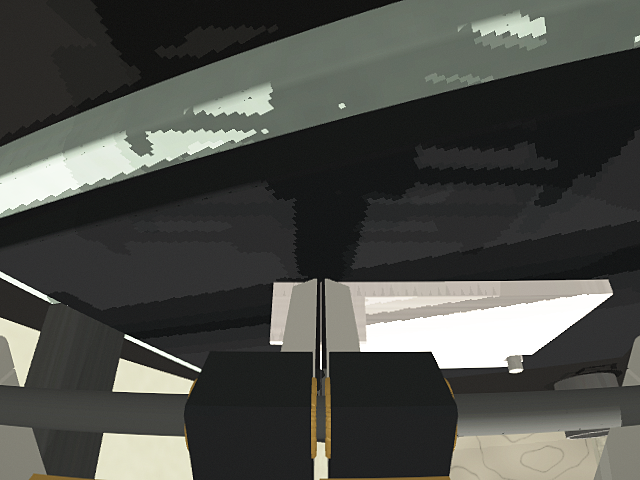

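View pics/c_sz.png

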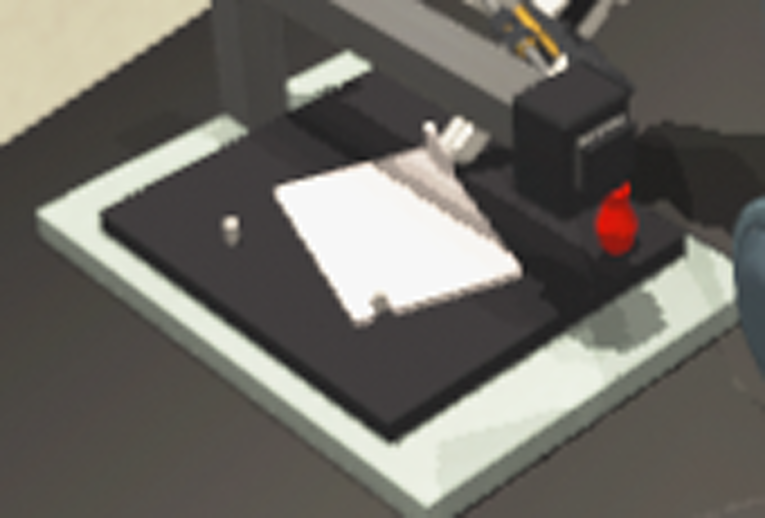

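The wrist view shows the closed fingertips at about (320,285), flush on the tab (272–366 px), with the beam clear. Contact came 1.2 mm past nominal, so the measurement holds. Now I'll push along the arc.

```bash
python3 - <<'E'
from h import *
for a in (-16,-12,-8,-5):
    p,R=pose(a,-1,L=42); h=env.line_to(p,velocity=40,frame=R,threshold=20)
    o=readout.get_obs(); f=o['wrist_force']; print(a,h,round(o['time'],2),Pr(o['tool_pos']).round(1),(f@Rp()).round(1))
    if h: break
np.savez('d.npz',pos=o['tool_pos'],R=o['orientation'])
cv2.imwrite('pics/d_wrist.png',eyes.get_image('wrist')[:,:,::-1])
im=eyes.get_image('side')[195:310,195:365,::-1]; cv2.imwrite('pics/d_sz.png',cv2.resize(im,None,fx=4.5,fy=4.5,interpolation=cv2.INTER_CUBIC))
E
```

```text
-16 False 9.3 [-72.9 -26.6  61.5] [0.7 0.8 0.2]
-12 False 9.76 [-65.5 -36.5  61.6] [-0.  -0.6  0.3]
-8 False 10.22 [-57.4 -45.9  61.5] [-1.4  0.4 -0.3]
-5 False 10.6 [-51.  -52.7  61.6] [ 0.1  0.2 -0.5]
```

View pics/d_wrist.png

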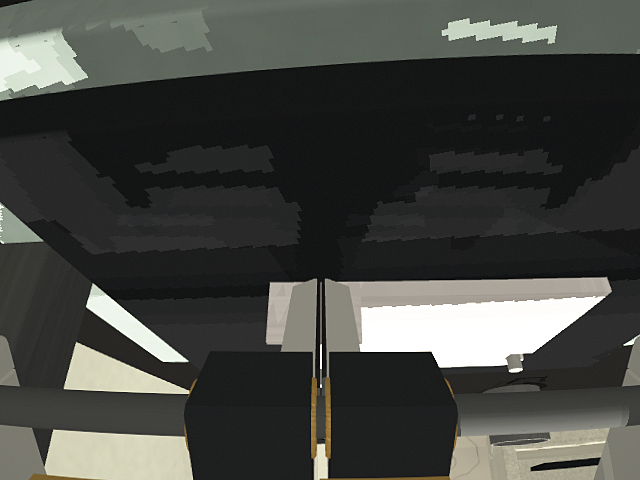

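View pics/d_sz.png

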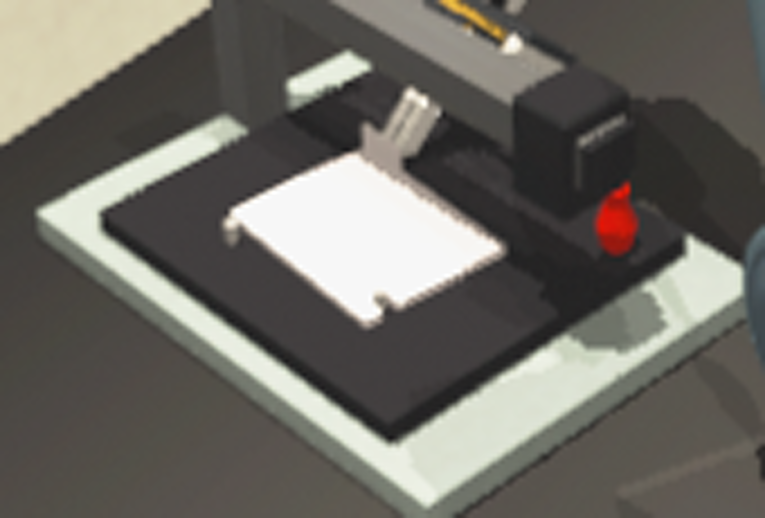

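The tips stay flush on the tab (268–361 px) and the side view shows the back-right corner about to meet the stop pin. Now the last few degrees, slowly, with a force stop.

```bash
python3 - <<'E'
from h import *
for a in (-2.5,-1):
    p,R=pose(a,-1,L=42); h=env.line_to(p,velocity=25,frame=R,threshold=8)
    o=readout.get_obs(); print(a,h,round(o['time'],2),Pr(o['tool_pos']).round(1),(o['wrist_force']@Rp()).round(1))
    if h: break
if not h:
    R=pose(0,L=42)[1]
    p,_=pose(1.5,-2,L=42); h=env.line_to(p,velocity=12,frame=R,threshold=8)
o=readout.get_obs(); print(h,round(o['time'],2),Pr(o['tool_pos']).round(1),(o['wrist_force']@Rp()).round(1),'nominal home',Pr(pose(0,0,L=42)[0]).round(1))
env.wait(0.1); o=readout.get_obs(); print((o['wrist_force']@Rp()).round(1))
np.savez('e.npz',pos=o['tool_pos'],R=o['orientation'])
cv2.imwrite('pics/e_wrist.png',eyes.get_image('wrist')[:,:,::-1])
im=eyes.get_image('side')[195:310,195:365,::-1]; cv2.imwrite('pics/e_sz.png',cv2.resize(im,None,fx=4.5,fy=4.5,interpolation=cv2.INTER_CUBIC))
E
```

```text
-2.5 False 11.16 [-45.3 -58.2  61.6] [-0.4 -0.4  0.9]
-1 False 11.49 [-41.9 -61.2  61.6] [-1.4 -0.8  0.2]
True 11.86 [-41.4 -62.   61.3] [-3.8  1.1  2.5] nominal home [-40.6 -63.   61.6]
[-3.2  0.7  2.9]
```

View pics/e_wrist.png

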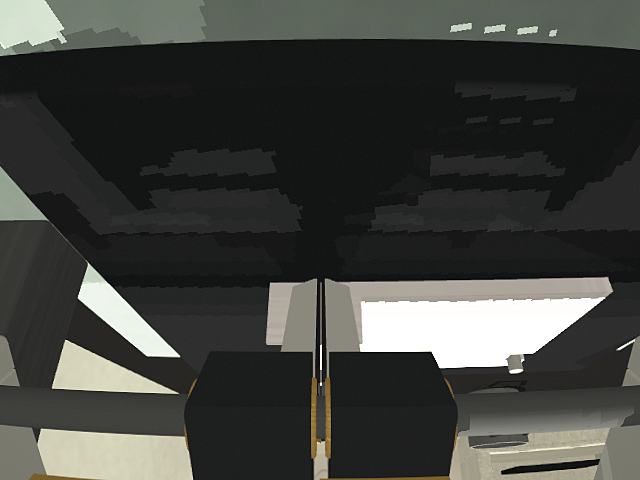

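View pics/e_sz.png

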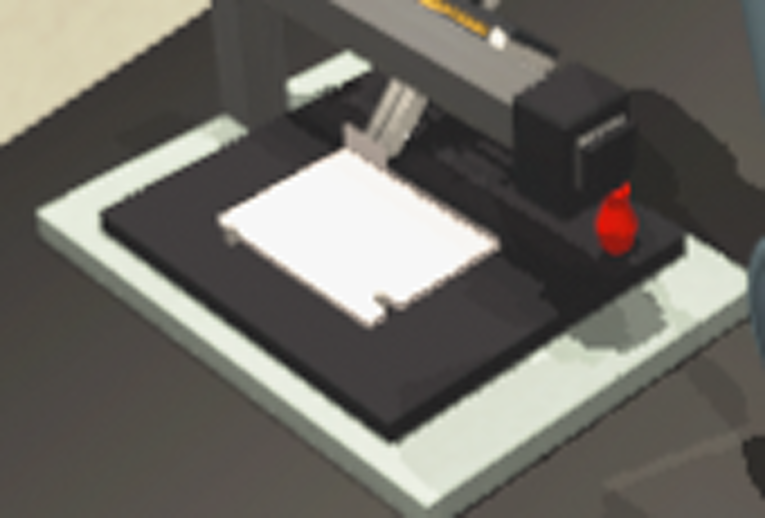

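```bash
python3 - <<'E'
from h import *
o=readout.get_obs(); p0=o['tool_pos']; R=o['orientation']
d=W((4,0.5,0))-W((0,0,0))
h=env.line_to(p0+d,velocity=8,threshold=9)
o=readout.get_obs(); print(h,round(o['time'],2),Pr(o['tool_pos']).round(2),(o['wrist_force']@Rp()).round(1))
env.wait(0.15); o=readout.get_obs(); print((o['wrist_force']@Rp()).round(1),Pr(o['tool_pos']).round(2))
# retreat straight to the front, then up and back
q=Pr(o['tool_pos'])
env.line_to(W(q+[-40,0,2]),velocity=60)
env.line_to(W((-225,-30,190)),velocity=200,frame=ori(40,1))
eoat.grip(1.0); env.wait(0.2)
o=readout.get_obs(); print(o['time']); np.savez('f.npz',pos=o['tool_pos'],R=o['orientation'])
im=eyes.get_image('wrist')[:,:,::-1]; cv2.imwrite('pics/f_wrist.png',im)
cv2.imwrite('pics/f_wz.png',cv2.resize(im[220:335,255:465],None,fx=3.8,fy=3.8,interpolation=cv2.INTER_CUBIC))
cv2.imwrite('pics/f_wz2.png',cv2.resize(im[110:290,60:625],None,fx=1.4,fy=2.0,interpolation=cv2.INTER_CUBIC))
im=eyes.get_image('side')[195:310,195:365,::-1]; cv2.imwrite('pics/f_sz.png',cv2.resize(im,None,fx=4.5,fy=4.5,interpolation=cv2.INTER_CUBIC))
E
```

```text
True 12.4 [-41.4  -62.13  60.94] [-3.9  0.7  3. ]
[-4.1  1.1  1.8] [-41.47 -62.11  60.85]
16.1417
```

View pics/f_wz.png

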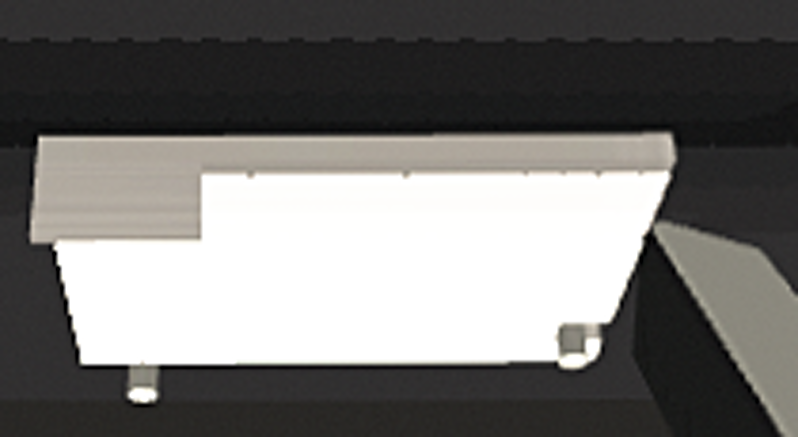

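View pics/f_wz2.png

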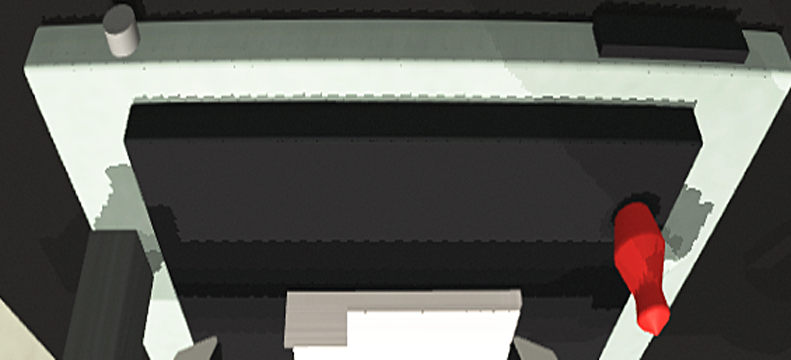

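View pics/f_sz.png

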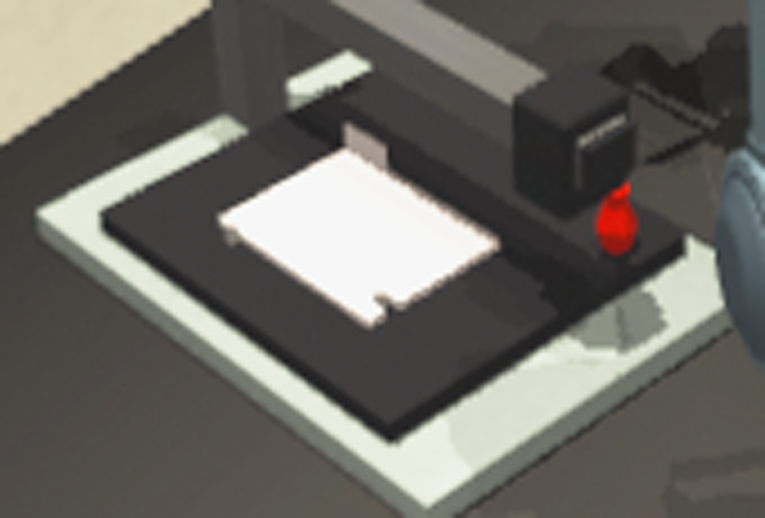

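```bash
cat > meas.py <<'E'
from fit import *
import sys
def lines(name):
    d=np.load(name+'.npz'); c=cam('wrist',dict(tool_pos=d['pos'],orientation=d['R']))
    g=cv2.cvtColor(cv2.imread(f'pics/{name}_wrist.png'),cv2.COLOR_BGR2GRAY).astype(float)
    def edge(us,v0,v1,sgn):   # subpixel strongest vertical gradient in each column
        out=[]
        for u in us:
            col=g[v0:v1,u]; dd=np.diff(col)*sgn; i=int(np.argmax(dd))
            if dd[i]<10: continue
            a,b,e=(dd[i-1] if i>0 else 0),dd[i],(dd[i+1] if i+1<len(dd) else 0)
            den=a-2*b+e; s=0.5*(a-e)/den if den else 0
            out.append((u,v0+i+0.5+np.clip(s,-.5,.5)))
        return np.array(out)
    return c,g,edge
def fitline(P,z):
    P=Pr(P); A=np.c_[P[:,1],np.ones(len(P))]; keep=np.ones(len(P),bool)
    for _ in range(4):
        k=np.linalg.lstsq(A[keep],P[keep,0],rcond=None)[0]; r=P[:,0]-A@k; keep=abs(r)<max(2*r[keep].std(),.3)
    return k,r[keep].std(),keep.sum(),P
E
python3 - <<'E'
from meas import *
c,g,edge=lines('f')
def rep(n,us,v0,v1,s,z):
    E=edge(us,v0,v1,s); k,sd,m,P=fitline(onz(c,E,z),z); print(n,'slope deg (dx/dy)',round(np.degrees(k[0]),2),'x at y=0',round(k[1],2),'at y=-65',round(k[1]-65*k[0],2),'sd',round(sd,2),m, E[0],E[-1])
rep('bed front',range(180,540,3),172,190,1,50)
rep('base front',range(100,600,3),136,152,1,28)
rep('plate front bottom',range(268,430,2),250,262,1,50)
rep('plate front top',range(315,428,2),260,272,1,58)
rep('plate back top',range(295,395,2),305,322,-1,58)
wz=lambda x,y:(255+x/3.8,220+y/3.8)
for n,uv,z in (('stop',wz(143,394),68),('pivot',wz(573,360),68),('BR',wz(82,364),58),('FL',wz(669,172),58),('FR bot',wz(38,136),50),('FL bot',wz(674,134),50),('BL',wz(597,361),58)):
    print(n,Pr(onz(c,uv,z)[0]).round(1))
E
```

```text
bed front slope deg (dx/dy) -0.02 x at y=0 -150.79 at y=-65 -150.76 sd 0.14 85 [180.         178.63636364] [519.         179.52631579]
base front slope deg (dx/dy) -0.36 x at y=0 -171.81 at y=-65 -171.41 sd 0.78 148 [100.         142.14285714] [598.         144.81818182]
plate front bottom slope deg (dx/dy) -0.57 x at y=0 -35.16 at y=-65 -34.51 sd 0.15 67 [268.         255.38492063] [428.     254.4375]
plate front top slope deg (dx/dy) -0.72 x at y=0 -28.63 at y=-65 -27.81 sd 0.13 50 [315.     265.3125] [427.         264.60927152]
plate back top slope deg (dx/dy) -0.15 x at y=0 97.07 at y=-65 97.25 sd 0.09 47 [295.         315.46885246] [393.         314.56782334]
stop [100.2 -64.6  68. ]
pivot [73.  73.9 68. ]
BR [ 98.6 -85.3  58. ]
FL [-28.3  83.9  58. ]
FR bot [-33.8 -86.1  50. ]
FL bot [-34.9  85.   50. ]
BL [96.7 87.2 58. ]
```

```bash
python3 - <<'E'
from h import *
im=eyes.get_image('scene')[:,:,::-1]; cv2.imwrite('pics/f_scene.png',im)
cv2.imwrite('pics/f_scz.png',cv2.resize(im[175:225,300:400],None,fx=8,fy=8,interpolation=cv2.INTER_CUBIC))
s=eyes.get_image('side')[:,:,::-1]
cv2.imwrite('pics/f_szz.png',cv2.resize(s[225:275,235:315],None,fx=10,fy=10,interpolation=cv2.INTER_CUBIC))
E
```

```text
(no output)
```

View pics/f_scz.png

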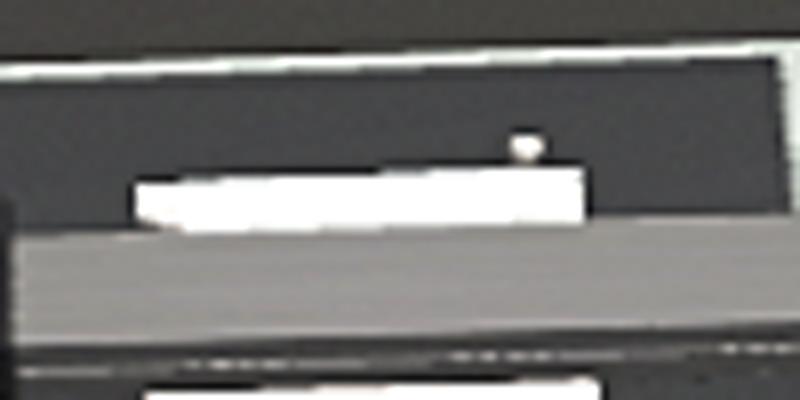

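View pics/f_szz.png

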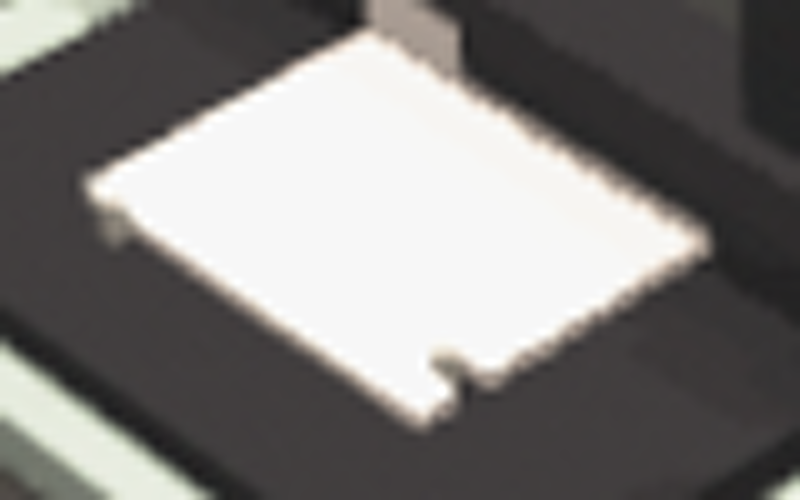

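The scene view shows the stop pin's stem meeting the plate's back edge at (527,165) in the crop, and the plate looks square. The earlier force stop tripped at a steady reading of only 4 N, so I'll press once more, firmly, to confirm it is seated.

```bash
python3 - <<'E'
from h import *
eoat.grip(0.0)
R=ori(42,1,0)
env.line_to(W((-85,-62,65)),velocity=160,frame=R)
env.line_to(W((-46,-62,61.5)),velocity=60)
env.wait(0.15); o=readout.get_obs(); print('pre',(o['wrist_force']@Rp()).round(1))
x=-45.
while x<-36:
    x+=1.0
    h=env.line_to(W((x,-62,61.5)),velocity=12,threshold=15); env.wait(0.05)
    o=readout.get_obs(); f=o['wrist_force']@Rp(); print(x,h,round(o['time'],2),Pr(o['tool_pos']).round(2),f.round(1))
    if h or f[0]<-10: break
E
```

```text
pre [ 0.4 -1.   0.4]
-44.0 False 20.42 [-44.02 -62.01  61.51] [-0.3  0.9  0.8]
-43.0 False 20.72 [-42.97 -61.98  61.49] [-0.1 -0.1 -0.1]
-42.0 False 21.02 [-42.1  -62.07  61.51] [-0.5 -0.6  0.4]
-41.0 False 21.32 [-41.51 -62.15  61.47] [-4.3  0.5 -0.1]
-40.0 False 21.62 [-41.11 -62.3   61.44] [-6.6  1.9  2.1]
-39.0 False 21.92 [-40.84 -62.44  61.41] [-10.7   1.6   2.1]
```

The force climbs from 4 to 7 to 11 N while the tip advances only 0.3 mm per 1 mm commanded, so it is a rigid stop. Now I'll retreat and check.

```bash
python3 - <<'E'
from h import *
q=Pr(readout.get_obs()['tool_pos'])
env.line_to(W(q+[-40,0,1]),velocity=60)
env.line_to(W((-225,-30,190)),velocity=200,frame=ori(40,1)); env.wait(0.2)
o=readout.get_obs(); print(o['time'],o['wrist_force']); np.savez('g.npz',pos=o['tool_pos'],R=o['orientation'])
im=eyes.get_image('wrist')[:,:,::-1]; cv2.imwrite('pics/g_wrist.png',im)
s=eyes.get_image('side')[:,:,::-1]; cv2.imwrite('pics/g_side.png',s)
a=cv2.imread('pics/f_wrist.png')
s2=cv2.imread('pics/f_scene.png'); s3=eyes.get_image('scene')[:,:,::-1]; cv2.imwrite('pics/g_scene.png',s3)
from meas import *
c,g,edge=lines('g')
def rep(n,us,v0,v1,s,z):
    E=edge(us,v0,v1,s); k,sd,m,P=fitline(onz(c,E,z),z); print(n,'slope',round(np.degrees(k[0]),2),'at y=-65',round(k[1]-65*k[0],2),'sd',round(sd,2),m)
rep('bed front',range(180,540,3),172,190,1,50)
rep('plate front bottom',[*range(268,300,2),*range(345,430,2)],248,262,1,50)
rep('plate back top',[*range(297,300),*range(340,395,2)],305,322,-1,58)
E
```

```text
24.0917 [-0.20531988  0.31131325 -0.50223133]
bed front slope -0.02 at y=-65 -150.69 sd 0.15 96
plate front bottom slope -0.67 at y=-65 -34.66 sd 0.16 49
plate back top slope -3.39 at y=-65 102.36 sd 0.59 20
```

View pics/g_wrist.png

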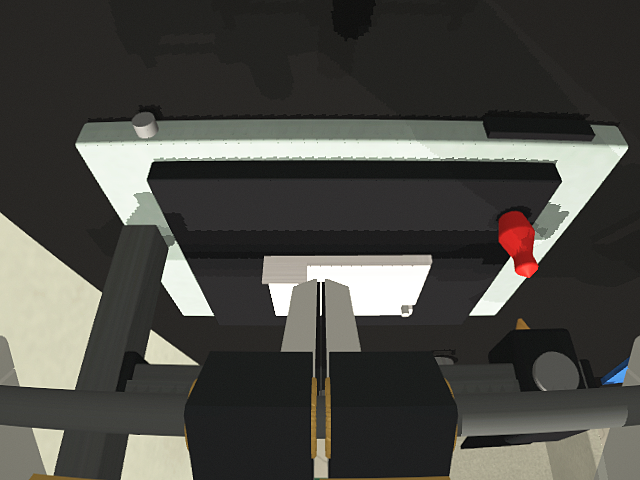

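View pics/g_scene.png

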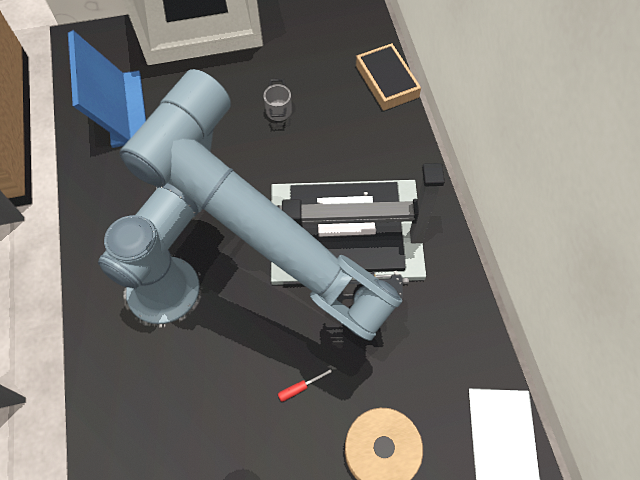

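```bash
python3 - <<'E'
from h import *
env.sign_off(); print(readout.get_obs()['time'])
E
```

```text
the job is handed in; nothing more can be done
the job is handed in; nothing more can be done
```

The plate is back home on the bed: its back edge rests against the stop pin and its slot is still on the pivot pin. I handed the job in at about 24 s of the 35 s allowed.

I found the printer and plate in a wrist-camera view; the plate was turned about 19.8° clockwise. I then pushed the tab along its arc about the pivot pin with the closed fingers leaning 42°, and backed the tool out.

**Last checks**
- **Stop pin:** I went back and pressed a second time to be sure. The force rose from 4 to 7 to 11 N while the tip hardly moved, so the plate was against a hard stop.
- **Position:** After the first push, the plate's corners were within about 1 mm of home across the printer. The final view has its front edge within about 0.5 mm of home at the stop pin.
- **Flatness:** The underside of the front edge reads at bed height, so the plate lies flat.
- **Bystanders:** The skittle, pot, spool and screwdriver look unmoved by eye, and nothing touched the gantry.

**Checks that disagreed**
- **Squareness:** The front edge read about 0.6° past square in the final view, and the back edge 0.15° after the first push. The slot's play allows up to about 1°, so I left it.
- **Back edge in the final view:** The closed fingers hid part of it, so I discarded that reading. After the first push it had read about 2 mm beyond the stop face, which I put down to measurement error.
- **Side camera:** It placed things about 12 mm off from the other two cameras, so I used it only for looking.

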